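# Show which paint pan to swap

### The arm

A 6-joint arm with a two-finger parallel gripper is mounted at the origin on the work surface. World frame = base frame: x ahead of the robot, y to its left, z up, the work surface at z = 0. Lengths are in m, angles in rad, forces in N, time in s.
With the tool pointing down it reaches from about 0.35 to 0.85 m from the base axis. Payload 8.1 kg.
Tool frame: the origin (TCP) lies between the finger pads; the fingertips stand 25 mm ahead of it and the grasp point (between the pads) lies 6 mm ahead of it; y points along the fingers, x is the direction in which the jaws open and shut, and the axes are right-handed (so a half turn about y gives the same grasp; the last joint's range is limited). The gripper opens to 85 mm and grips with 20 to 120 N. Pads are 22 mm wide; open, the fingers measure 114 mm over their backs; the gripper's body (76 mm by 85 mm) begins 54 mm behind the grasp point. The pads swing forward as they close: fully open they stand 13 mm farther back than shut.
Start: joints at [1.221, 0.13, 1.488, -0, 1.523, -0.085], TCP at [0.157, 0.579, 0.226] pointing down, gripper open.
Joint ranges: [-2.96, 2.96], [-0.89, 2.26], [0.02, 2.5], [-1.34, 4.48], [0, 2.73], [-2.66, 2.66]. Speed limits (rad/s): [2.39, 2.39, 2.79, 3.14, 3.14, 3.14].

### API

Orientations are given as a 3x3 rotation matrix whose columns are the frame's x, y, z axes.
In Python, from bench import observe, get_image, get_calibration, sign_off gives the robot as it stands.
- The arm moves only by the tool apply_moves, never from a script. Its argument "rows" is a list of rows, each a list of 7 numbers: the shift along the tool's x, y, z in cm, then the turn, a rotation vector about the tool's x, y, z in rad, then the gripper command: -1 is shut, 1 is fully open, values between are in proportion. A call has 1 to 8 rows; each row shifts and turns the commanded pose from where the row before left it, along the tool's axes as they then stand; what a row does not reach is not made up. A row lasts 1/12 s, in which the tool goes at most 41.7 mm and 7.16 degrees, less where a joint would pass 70% of its speed; a pose out of reach is approached as far as the arm can. A call is refused whole if a number of a shift passes 4.17 or a number of a turn 0.125, either way. A call with a gripper value outside its range is refused whole. The fingers move at their own pace and stop on an object; the grip force is fixed at half the most. Time passes only in rows, so rows that do not move let the fingers close. It gives the time, the measured TCP pose, the force and the opening at its end, in the units of the state.
- observe(): the state, without advancing time (a new reading comes with each control period).
- get_image(name): name is "scene" or "top" or "wrist"; returns the picture (420x560x3 uint8, blue, green, red); there is no depth.
- get_calibration(name): a dict with "vfov" (degrees; the focal length in pixels is half the picture's height over the tangent of half this angle, whatever the lens; pixels are square), "cx", "cy" (the principal point, pixels), "k1" (the pictures are not rectified: a ray, as slopes to the right and down, at radius r is drawn at 1 + k1 r^2 times it, then the intrinsics apply), "R" (3x3) and "t" (3): a world point X has camera coordinates R X + t; the wrist camera has in their place "hand_eye" (4x4, takes a point from camera to tool coordinates, whose origin is the TCP and whose axes are the tool frame's). Camera axes: x right, y down, z forward; pixel columns grow to the right and rows downward; lengths in m; the calibration is good to about 2 mm. A picture is of the moment at which its call begins: read the wrist's pose just before it. get_calibration takes no time and is no camera call.
- sign_off(): hands the job in, once; it reports no verdict.
The state is a dict: "time": time; "qpos": joint angles; "qd": joint speeds; "joint_efforts": joint torques, N m; "ee_pos": TCP position; "tool_rot": TCP orientation; "contact_force": force on the tool from outside, world axes, zero at the start; "ft_torque": the same for the moment, N m; "grip_width": finger opening in m.
Only numpy, scipy, OpenCV 4.12 (cv2) and the standard library are available. Lean on these libraries where they do the work, as an engineer would, in place of code of your own. Each camera call takes 0.05 s, during which the arm holds its last target.

### The job

A pupil is about to restock the watercolour tin: point straight down with the fingertips at the one used-up, empty pan in the tin, about two centimetres above its middle, and hold still there for a good two seconds. Then point in the same way at the fresh pan in the steel tray that has the right size and shape to take its place, hold for two seconds and finish still pointing at it. Only point: touch, move and lift nothing at all, and do not dip down over any other pan on the way.

Things in the scene. Friction and masses are not known exactly. Their poses are not given: they have to be found in the camera images.
- tin: Open watercolour tin on the 3 mm cutting mat, yaw varies, fixed. Origin: centre of the underside of its pan compartment, 110 (x) x 165 (y) x 20 mm, open at the top, 2 mm grey walls. On its +x side the lid lies opened flat (108 x 165 x 18 mm, four mixing wells). Twelve pans in two rows along y: x = -26, +26 mm; y = -62.5 to 62.5 mm in steps of 25
- used_pan_top (a point): Centre of the mouth of the used-up pan: a white cup, 30 (tin's x) x 19 (tin's y) x 11 mm, empty down to its bare floor, fixed in any of the tin's twelve places; the other eleven are like cups filled with paint. The mouth is 16.5 mm above the table, 6.5 mm below the tin's rim. z is up
- tray: Shallow grey steel tray, 170 (x) x 190 (y) x 14 mm, on the mat, yaw varies, fixed. Origin: centre of its underside. The four fresh pans lie in it, one in each quarter, in any order. Tin and tray lie on the robot's left and right, either way round
- fresh_full_top (a point): Centre of the top of the fresh full pan: white cup filled with dark blue paint, 30 x 19 x 11 mm, the same size and shape as the pans in the tin. Loose. The top is 16.5 mm above the table. z is up
- fresh_half_top (a point): Centre of the top of the fresh half pan, 16 x 19 x 11 mm, same make and same paint, too short for the place. Loose
- fresh_giant_top (a point): Centre of the top of the fresh giant pan, 44 x 30 x 12 mm, same make and same paint, too big for the place. Loose
- fresh_round_top (a point): Centre of the top of the fresh round tablet, 33 mm across, 9 mm high, same make and same paint. Loose
- pen: A white gel pen lying on the mat near its left edge, 150 mm long, 12 mm thick; bystander, leave it alone. Origin at its middle, underside; its length is along x
- jar: An open glass water jar standing at the far side of the mat, 66 mm across, 95 mm high; bystander, leave it alone. Origin: centre of the underside
- brush: A flat wash brush lying on the table to the robot's right, 190 mm long; bystander, leave it alone. Its length is along x
- pan1_top (a point): Centre of the mouth of one of the eleven filled pans in the tin (30 x 19 x 11 mm, any place), 16.5 mm above the table
- pan2_top (a point): Centre of the mouth of one of the eleven filled pans in the tin (30 x 19 x 11 mm, any place), 16.5 mm above the table
- pan3_top (a point): Centre of the mouth of one of the eleven filled pans in the tin (30 x 19 x 11 mm, any place), 16.5 mm above the table
- pan4_top (a point): Centre of the mouth of one of the eleven filled pans in the tin (30 x 19 x 11 mm, any place), 16.5 mm above the table
- pan5_top (a point): Centre of the mouth of one of the eleven filled pans in the tin (30 x 19 x 11 mm, any place), 16.5 mm above the table
- pan6_top (a point): Centre of the mouth of one of the eleven filled pans in the tin (30 x 19 x 11 mm, any place), 16.5 mm above the table
- pan7_top (a point): Centre of the mouth of one of the eleven filled pans in the tin (30 x 19 x 11 mm, any place), 16.5 mm above the table
- pan8_top (a point): Centre of the mouth of one of the eleven filled pans in the tin (30 x 19 x 11 mm, any place), 16.5 mm above the table
- pan9_top (a point): Centre of the mouth of one of the eleven filled pans in the tin (30 x 19 x 11 mm, any place), 16.5 mm above the table
- pan10_top (a point): Centre of the mouth of one of the eleven filled pans in the tin (30 x 19 x 11 mm, any place), 16.5 mm above the table
- pan11_top (a point): Centre of the mouth of one of the eleven filled pans in the tin (30 x 19 x 11 mm, any place), 16.5 mm above the table

How it is judged:
By the outcome, as a careful person would: the job done as asked, in the order asked, and still so for the second after the job is handed in, with the robot touching nothing.
It also fails if it takes over 43 s, if anything falls off the work surface, if the arm or the gripper's body presses on something with over 40 N, if the wrist force passes 120 N, or if a joint passes its speed limit or range.

## Working session

There is one attempt and no reset: what is moved stays moved. The work goes in short steps, Python scripts to look and compute and a tool call to move; the robot and the scene stay as the last step left them, time stands still between calls to the robot, and variables do not carry over. Pictures are saved under pics/ and viewed, and the job is handed in when it is done.

Besides the shell and the picture viewer there is one more tool, called after ">>>" as a command line: name --pt "numbers of a row" for each row, then --argument value for the rest. apply_moves: Moves the arm, as the interface text tells. Its arguments: {"type":"object","properties":{"rows":{"type":"array"}},"required":["rows"]}

```bash
mkdir -p pics
python3 - <<'E'
from bench import *
import cv2
s=observe();print(s)
for n in ("scene","top","wrist"):
    cv2.imwrite(f"pics/{n}0.png",get_image(n));print(n,get_calibration(n))
E
```

```text
{'time': 0.0, 'qpos': array([ 1.22058811e+00,  1.31201788e-01,  1.48931630e+00, -4.99672189e-05,
        1.52299198e+00, -8.54276852e-02]), 'qd': array([-0.00144647, -0.00099077, -0.0001746 ,  0.00015401, -0.00138106,
        0.00081603]), 'joint_efforts': array([ 1.95804838e-03, -5.69378471e+01, -5.00571620e+01,  1.27845783e-04,
        1.39541994e-02,  1.14816393e-05]), 'ee_pos': array([0.15683168, 0.5785414 , 0.22489985]), 'tool_rot': array([[ 2.61694517e-01, -6.10971138e-04, -9.65150562e-01],
       [ 9.65148856e-01, -1.81815253e-03,  2.61695205e-01],
       [-1.91467915e-03, -9.99998161e-01,  1.13877546e-04]]), 'contact_force': array([-0.39119326, -0.04662743, -0.32835274]), 'ft_torque': array([-0.04331865,  0.02301704,  0.01691365]), 'grip_width': 0.08552820051671782}
scene {'vfov': 52.822704738865504, 'cx': 272.7926567301617, 'cy': 211.0168329890027, 'k1': -0.0032381049963667924, 'R': array([[-0.63751892,  0.77017445,  0.02002344],
       [ 0.56804137,  0.48744163, -0.66312114],
       [-0.52047922, -0.41137813, -0.74824422]]), 't': array([ 0.44880717, -0.27603127,  1.41246459])}
top {'vfov': 46.600145931526136, 'cx': 274.98619236254063, 'cy': 208.54770623238244, 'k1': -0.1379120873325053, 'R': array([[ 0.07287507, -0.99733576,  0.00325727],
       [-0.97629282, -0.07200414, -0.20412677],
       [ 0.20381746,  0.0116957 , -0.97893904]]), 't': array([-0.09664962,  0.6055415 ,  1.32870714])}
wrist {'vfov': 63.940327570101985, 'cx': 278.5069306187763, 'cy': 208.85492340589852, 'k1': -0.04566228795808953, 'hand_eye': array([[ 9.99999944e-01, -1.82172424e-04, -2.79835574e-04,
        -5.20024036e-04],
       [ 2.19533924e-04, -2.72765849e-01,  9.62080425e-01,
        -1.47911576e-01],
       [-2.51594111e-04, -9.62080432e-01, -2.72765794e-01,
         6.77529416e-02],
       [ 0.00000000e+00,  0.00000000e+00,  0.00000000e+00,
         1.00000000e+00]])}
```

View images.

View pics/top0.png

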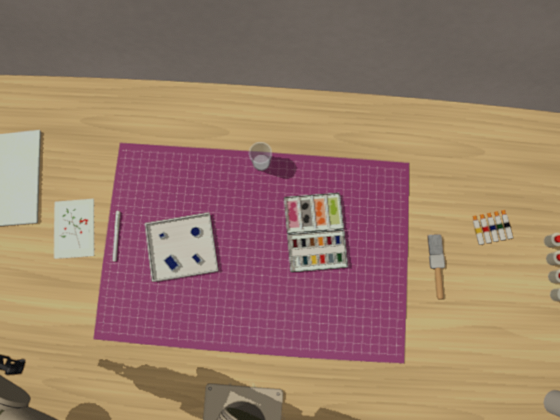

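View pics/scene0.png

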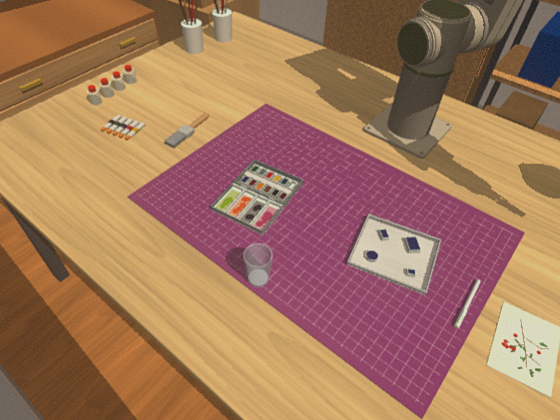

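View pics/wrist0.png

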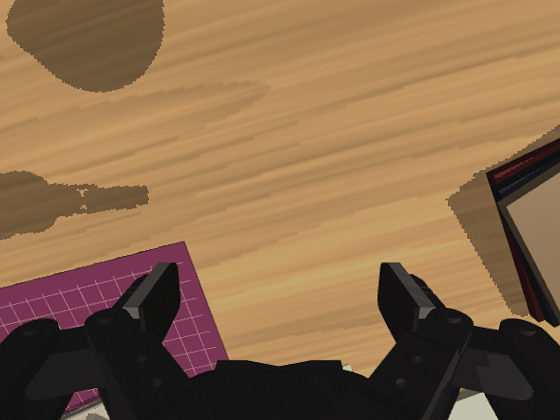

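```bash
cat > h.py <<'E'
import numpy as np,cv2
from bench import *
def ray(n,u,v,s=None):
    c=get_calibration(n);f=210/np.tan(np.radians(c['vfov']/2))
    K=np.array([[f,0,c['cx']],[0,f,c['cy']],[0,0,1.]])
    p=cv2.undistortPointsIter(np.array([[[u,v]]],float),K,np.array([c['k1'],0,0,0,0.]),None,None,(3,50,1e-10))[0,0]
    d=np.array([p[0],p[1],1.])
    if n=='wrist':
        H=c['hand_eye'];R=s['tool_rot'];return R@H[:3,3]+s['ee_pos'],R@(H[:3,:3]@d)
    return -c['R'].T@c['t'],c['R'].T@d
def pt(n,u,v,z,s=None):
    o,d=ray(n,u,v,s);return o+d*(z-o[2])/d[2]
def pix(n,X,s=None):
    c=get_calibration(n);f=210/np.tan(np.radians(c['vfov']/2))
    if n=='wrist':
        H=c['hand_eye'];x=H[:3,:3].T@(s['tool_rot'].T@(X-s['ee_pos'])-H[:3,3])
    else: x=c['R']@X+c['t']
    a=x[:2]/x[2];a=a*(1+c['k1']*(a@a));return a*f+[c['cx'],c['cy']]
E
python3 - <<'E'
from h import *
t=cv2.imread('pics/top0.png');s=cv2.imread('pics/scene0.png')
cv2.imwrite('pics/tin_t.png',cv2.resize(t[185:285,275:365],None,fx=6,fy=6,interpolation=2)[:600])
cv2.imwrite('pics/tin_s.png',cv2.resize(s[150:240,200:310],None,fx=6.5,fy=6.5,interpolation=2))
cv2.imwrite('pics/tray_t.png',cv2.resize(t[205:290,135:225],None,fx=7,fy=7,interpolation=2))
for q in [(317,250),(182,247)]: print(pt('top',*q,.0165))
E
```

```text
[ 0.50688246 -0.1822004   0.0165    ]
[0.48634882 0.21069342 0.0165    ]
```

View pics/tin_t.png

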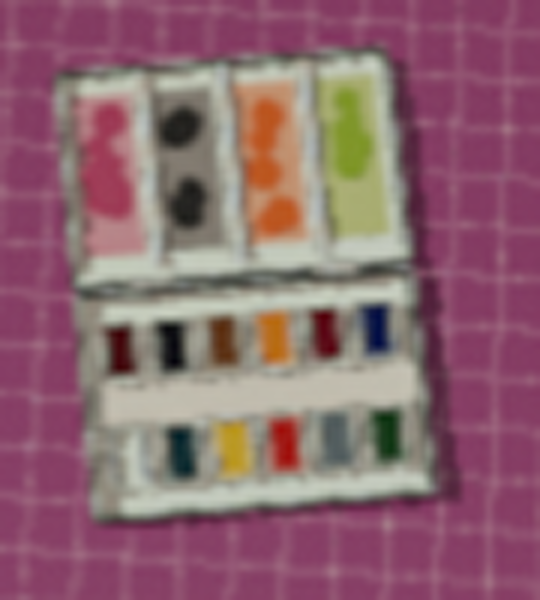

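View pics/tin_s.png

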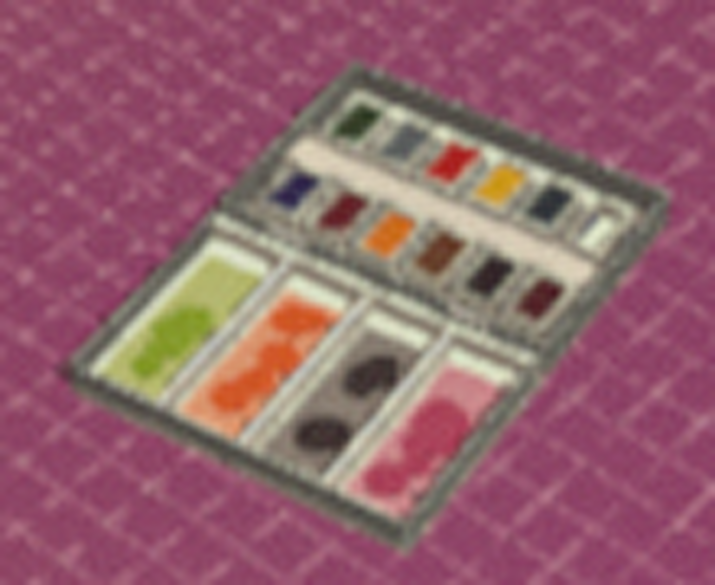

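View pics/tray_t.png

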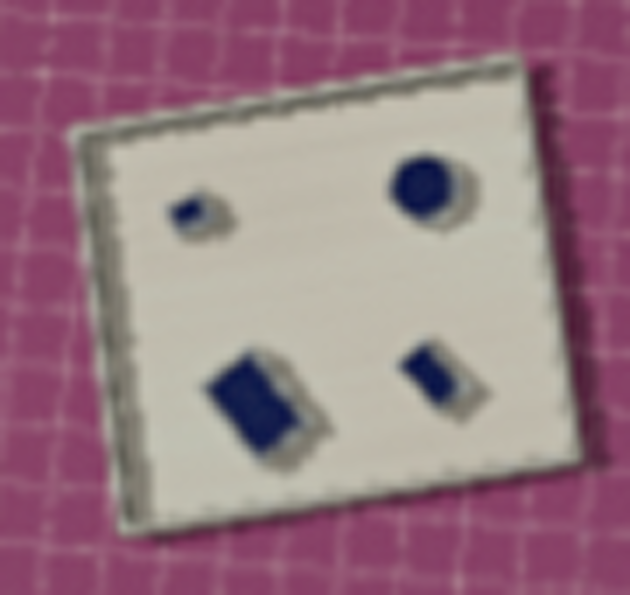

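Run:
```python
from h import *
t=cv2.imread('pics/top0.png')
# approx paint pixel centres from the zoom, refined by blob centroid on saturated/dark pixels
z=[(120,350),(172,346),(223,341),(274,338),(326,333),(377,329),None,(181,452),(233,448),(285,443),(337,439),(388,434)]
ys=[62.5-25*i for i in range(6)]
A=[];B=[]
for i,q in enumerate(z):
    if q is None: continue
    w=pt('top',275+(q[0]+.5)/6-.5,185+(q[1]+.5)/6-.5,.0155)[:2]
    A.append([.026 if i<6 else -.026,ys[i%6]/1e3]);B.append(w)
A=np.array(A);B=np.array(B)
ca,cb=A.mean(0),B.mean(0);U,S,V=np.linalg.svd((A-ca).T@(B-cb));R=(U@V).T
o=cb-R@ca;print('tin',o,np.degrees(np.arctan2(R[1,0],R[0,0])),'res mm',np.abs((A@R.T+o-B)*1e3).max())
print('used',R@[-.026,.0625]+o)
for n,b in (('top',(slice(205,290),slice(135,225))),('scene',(slice(215,295),slice(340,445)))):
    im=cv2.imread(f'pics/{n}0.png').astype(int);m=((im[...,0]-im[...,2])>25).astype(np.uint8)
    k=np.zeros_like(m);k[b]=m[b];_,_,st,c=cv2.connectedComponentsWithStats(k)
    for a,q in zip(st[1:],c[1:]):
        if a[4]>3:print(n,a[4],q,pt(n,*q,.0165))
```

```text
tin [ 0.50708134 -0.18204028] 8.901850348305839 res mm 0.5162110728919866
used [ 0.47172312 -0.1243164 ]
top 50 [194.84 231.26] [0.53547295 0.17787185 0.0165    ]
top 10 [161.5 235. ] [0.51689412 0.2752251  0.0165    ]
top 28 [196.         258.10714286] [0.45722825 0.16636123 0.0165    ]
top 88 [170.86363636 262.375     ] [0.43906674 0.23846755 0.0165    ]
scene 5 [415.6 242.8] [0.43498991 0.24719488 0.0165    ]
scene 4 [369.   253.25] [0.54039475 0.17365156 0.0165    ]
scene 4 [374.5 257. ] [0.54140306 0.18993195 0.0165    ]
scene 7 [411.14285714 271.        ] [0.51980308 0.27849797 0.0165    ]
```

>>> apply_moves --pt "-1.15 0 -2.9 0 0 0 -1" --pt "-1.15 0 -2.9 0 0 0 -1" --pt "-1.15 0 -2.9 0 0 0 -1" --pt "-1.15 0 -2.9 0 0 0 -1" --pt "-1.15 0 -2.9 0 0 0 -1" --pt "-1.15 0 -2.9 0 0 0 -1" --pt "-1.15 0 -2.9 0 0 0 -1" --pt "-1.15 0 -2.9 0 0 0 -1"

```text
time: 0.82
ee_pos: [0.3577, 0.4284, 0.2257]
tool_rot: [[0.262, -0.0, -0.965], [0.965, -0.0, 0.262], [-0.0, -1.0, 0.0]]
contact_force: [-0.3, 0.5, 0.2]
grip_width: 0.0002
```

>>> apply_moves --pt "-3.1 0 -1.6 0 0 0 -1" --pt "-3.1 0 -1.6 0 0 0 -1" --pt "-3.1 0 -1.6 0 0 0 -1" --pt "-3.1 0 -1.6 0 0 0 -1" --pt "-3.1 0 -1.6 0 0 0 -1" --pt "-3.1 0 -1.6 0 0 0 -1" --pt "-3.1 0 -1.6 0 0 0 -1" --pt "-3.1 0 -1.6 0 0 0 -1"

```text
time: 1.48
ee_pos: [0.4153, 0.1551, 0.2259]
tool_rot: [[0.261, 0.0, -0.965], [0.965, -0.0, 0.261], [-0.0, -1.0, -0.0]]
contact_force: [0.9, 0.2, 0.0]
grip_width: 0.0001
```

>>> apply_moves --pt "-3.1 0 -1.6 0 0 0 -1" --pt "-3.1 0 -1.6 0 0 0 -1" --pt "-3.1 0 -1.6 0 0 0 -1" --pt "-3.1 0 -1.6 0 0 0 -1" --pt "-3.1 0 -1.6 0 0 0 -1" --pt "-3.1 0 -1.6 0 0 0 -1" --pt "-3.1 0 -1.6 0 0 0 -1" --pt "0 0 0 0 0 0 -1"

```text
time: 2.15
ee_pos: [0.4671, -0.0873, 0.2257]
tool_rot: [[0.266, -0.0, -0.964], [0.964, -0.002, 0.266], [-0.002, -1.0, -0.0]]
contact_force: [1.1, -0.1, 0.2]
grip_width: -0.0001
```

>>> apply_moves --pt "0 0 0 0 0 0 -1" --pt "0 0 0 0 0 0 -1" --pt "0 0 0 0 0 0 -1"

```text
time: 2.4
ee_pos: [0.4666, -0.0811, 0.2258]
tool_rot: [[0.261, -0.0, -0.965], [0.965, 0.0, 0.261], [0.0, -1.0, 0.0]]
contact_force: [-0.2, -0.1, -0.2]
grip_width: -0.0002
```

Run:
```python
from h import *
s=observe();im=get_image('wrist');cv2.imwrite('pics/w1.png',im);np.save('s1.npy',s,allow_pickle=True)
print(s['time'],s['ee_pos'],s['tool_rot'].round(4),s['qpos'].round(2),s['grip_width'])
print(pix('wrist',np.array([.4717,-.1243,.0165]),s))
```

```text
2.4 [ 0.46657231 -0.08109839  0.22580597] [[ 2.609e-01 -4.000e-04 -9.654e-01]
 [ 9.654e-01  5.000e-04  2.609e-01]
 [ 4.000e-04 -1.000e+00  5.000e-04]] [-0.28 -0.22  1.83  0.    1.53 -1.59] -0.00016331869104062473
[241.98313226 193.68838201]
```

View pics/w1.png

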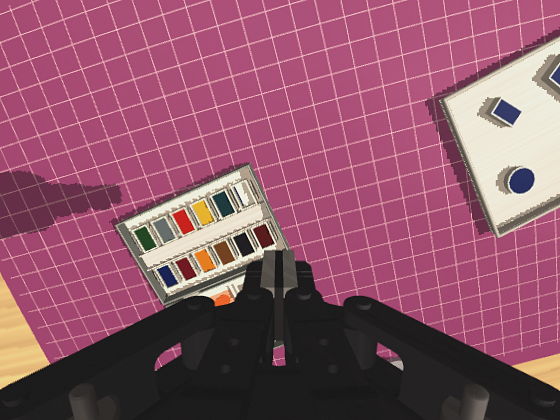

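Run:
```python
from h import *
im=cv2.imread('pics/w1.png');s=np.load('s1.npy',allow_pickle=True).item()
a=cv2.resize(im[160:300,110:295],None,fx=4,fy=4,interpolation=2);cv2.imwrite('pics/w1z.png',a)
for q in [(242.5,193.5),(506,111)]: print(pt('wrist',*q,.0165,s))
```

```text
[ 0.47164568 -0.12369467  0.0165    ]
[0.45818788 0.16684327 0.0165    ]
```

View pics/w1z.png

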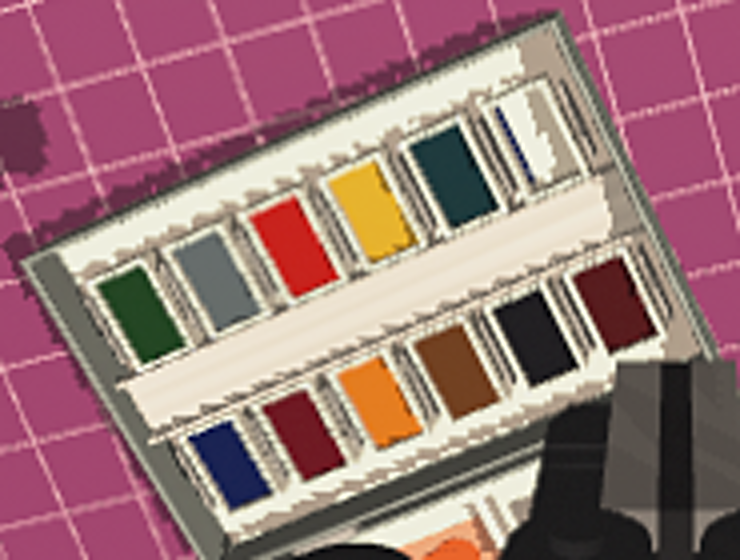

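>>> apply_moves --pt "-2.0 0 -0.8 0 0 0 -1" --pt "-2.0 0 -0.8 0 0 0 -1" --pt "0 0 0 0 0 0 -1" --pt "0 0 0 0 0 0 -1" --pt "0 2.5 0 0 0 0 -1" --pt "0 2.5 0 0 0 0 -1" --pt "0 2.5 0 0 0 0 -1" --pt "0 0 0 0 0 0 -1"

```text
time: 3.12
ee_pos: [0.4685, -0.1222, 0.1457]
tool_rot: [[0.26, -0.008, -0.965], [0.966, 0.003, 0.26], [0.001, -1.0, 0.008]]
contact_force: [-1.1, 0.4, -1.8]
grip_width: 0.0
```

Run:
```python
from h import *
s=observe();im=get_image('wrist');cv2.imwrite('pics/w2.png',im)
print(s['time'],s['ee_pos'],s['tool_rot'].round(4),s['grip_width'])
print(pix('wrist',np.array([.4717,-.1242,.0165]),s), pix('wrist',s['ee_pos']+.025*s['tool_rot'][:,1],s))
```

```text
3.1167 [ 0.46850335 -0.12216229  0.14565916] [[ 0.2603 -0.0078 -0.9655]
 [ 0.9655  0.0034  0.2603]
 [ 0.0012 -1.      0.0084]] 1.6638294896951492e-05
[277.69362195 201.96848485] [279.55643332 241.63688262]
```

View pics/w2.png

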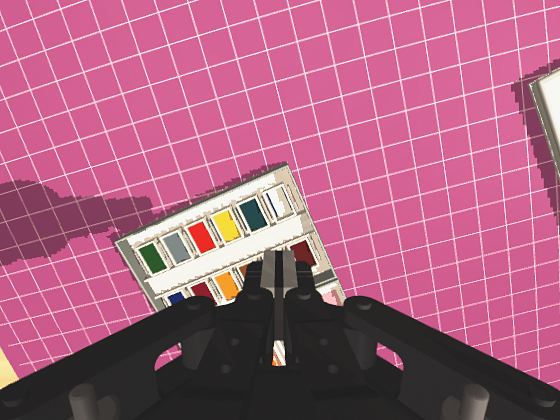

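Run:
```python
from h import *
s=observe();R=s['tool_rot']
for z in (-.011,0,.011):
  print(z,[(y,pix('wrist',s['ee_pos']+R@[0,y,z],s).round(0)) for y in (.01,.015,.02,.025)])
im=cv2.imread('pics/w2.png');cv2.imwrite('pics/w2z.png',cv2.resize(im[230:330,230:330],None,fx=6,fy=6))
```

```text
-0.011 [(0.01, array([280., 272.])), (0.015, array([280., 268.])), (0.02, array([280., 264.])), (0.025, array([280., 260.]))]
0 [(0.01, array([280., 252.])), (0.015, array([280., 249.])), (0.02, array([280., 245.])), (0.025, array([280., 242.]))]
0.011 [(0.01, array([280., 232.])), (0.015, array([280., 229.])), (0.02, array([280., 226.])), (0.025, array([280., 223.]))]
```

View pics/w2z.png

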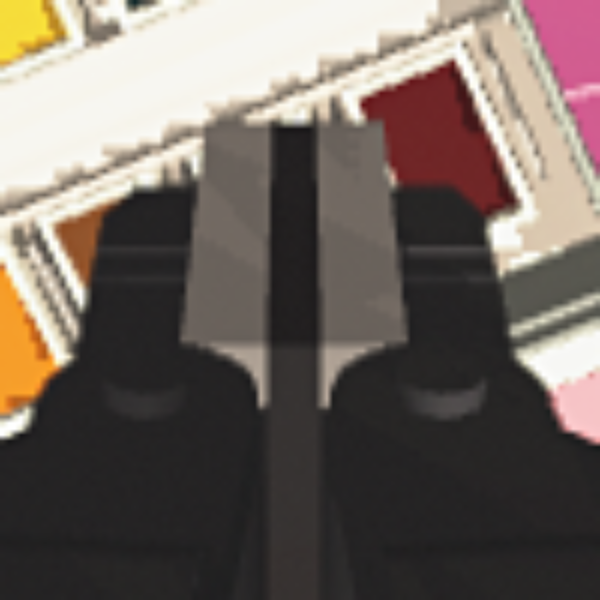

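Run:
```python
from h import *
s=observe();R=s['tool_rot'];print(s['ee_pos'])
for n,f in (('scene',6),('top',6)):
  im=get_image(n);cv2.imwrite(f'pics/{n}2.png',im)
  P=pix(n,s['ee_pos']+R@[0,.025,0]);print(n,P,pix(n,s['ee_pos']))
  x,y=P.astype(int);x0,y0=x-50,y-60
  z=cv2.resize(im[y0:y0+95,x0:x0+100],None,fx=6,fy=6,interpolation=2)
  for a in (-.011,.011):
    for yy in (0,.025):
      q=(pix(n,s['ee_pos']+R@[0,yy,a])-[x0,y0]+.5)*6
      cv2.circle(z,tuple(q.astype(int)),3,(0,255,0),-1)
  cv2.imwrite(f'pics/{n}2z.png',z);print(x0,y0)
```

```text
[ 0.46959518 -0.12272023  0.1483675 ]
scene [294.38572803 154.34728928] [294.89078381 147.07871917]
244 94
top [297.52665896 257.46745512] [298.01681934 256.41192774]
247 197
```

View pics/scene2z.png

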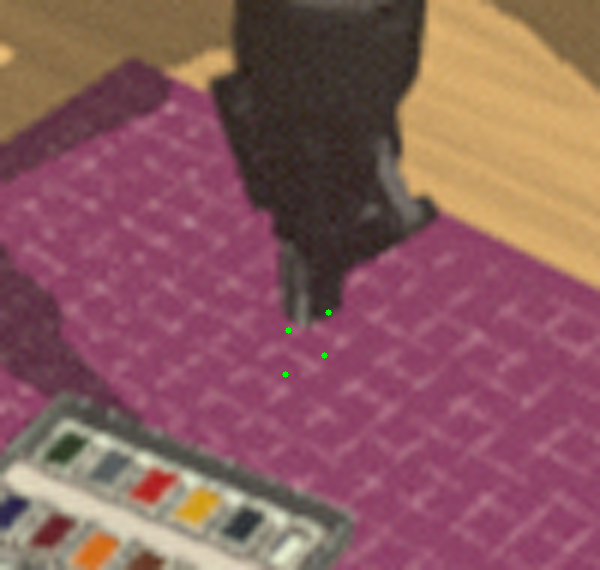

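View pics/top2z.png

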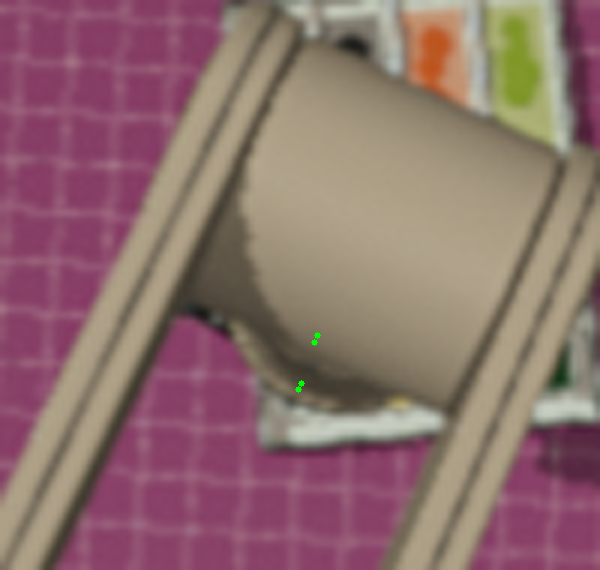

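>>> apply_moves --pt "0 1.3 0 0 0 0 -1" --pt "0 1.3 0 0 0 0 -1" --pt "0 1.3 0 0 0 0 -1" --pt "0 1.3 0 0 0 0 -1" --pt "0 1.3 0 0 0 0 -1" --pt "0 0 0 0 0 0 -1" --pt "0 0 0 0 0 0 -1" --pt "0 0 0 0 0 0 -1"

```text
time: 3.93
ee_pos: [0.4731, -0.1251, 0.0881]
tool_rot: [[0.261, 0.003, -0.965], [0.965, -0.001, 0.261], [-0.0, -1.0, -0.003]]
contact_force: [-0.2, 0.5, 0.1]
grip_width: 0.0001
```

```bash
cat > look.py <<'E'
from h import *
import sys
def look(k,names=('scene',),ys=(0,.025),w=.011,half=50):
  for n in names:
    s=observe();R=s['tool_rot'];im=get_image(n);cv2.imwrite(f'pics/{n}{k}.png',im)
    print(n,s['time'],s['ee_pos'].round(4),R[:,1].round(3),s['contact_force'])
    P=pix(n,s['ee_pos']+R@[0,.025,0],s)
    x,y=P.astype(int);x0,y0=x-half,y-half
    x0=max(0,x0);y0=max(0,y0);f=600/(2*half)
    c=im[y0:y0+2*half,x0:x0+2*half];z=cv2.resize(c,None,fx=f,fy=f,interpolation=2);cv2.imwrite(f'pics/{n}{k}raw.png',z)
    for a in (-w,w):
     for yy in ys:
      q=(pix(n,s['ee_pos']+R@[0,yy,a],s)-[x0,y0]+.5)*f
      cv2.circle(z,tuple(q.astype(int)),3,(0,255,0),-1)
    cv2.imwrite(f'pics/{n}{k}z.png',z)
E
python3 -c "
from look import *
look(3,('scene','wrist'))"
```

```text
scene 3.9333 [ 0.4731 -0.1251  0.0881] [ 0.003 -0.001 -1.   ] [-0.24451102  0.54406963  0.12362854]
wrist 3.9833 [ 0.4731 -0.1252  0.088 ] [ 0.003 -0.001 -1.   ] [-0.02168838 -0.05919973  0.41435317]
```

View pics/scene3z.png

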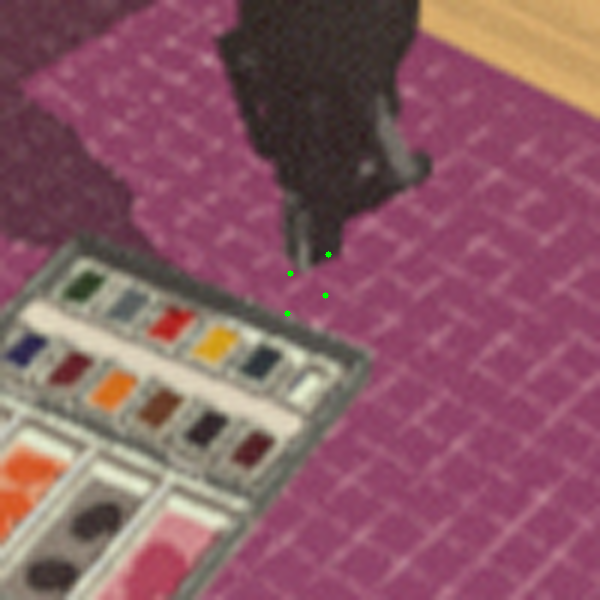

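View pics/wrist3z.png

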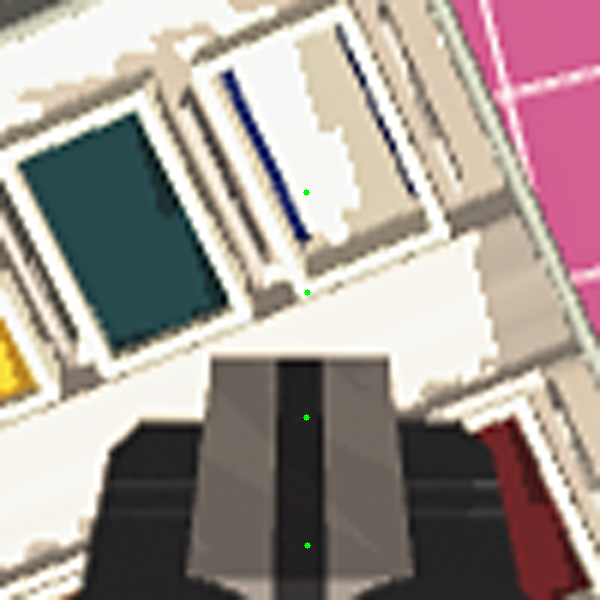

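Run:
```python
from h import *
s=observe();R=s['tool_rot'];e=s['ee_pos']
Pw=pix('wrist',e+R@[0,.025,0],s).astype(int)-50;Ps=pix('scene',e+R@[0,.025,0]).astype(int)-50
for a in(-.011,.011):print(a,(pix('scene',e+R@[0,0,a])-Ps+.5)*6)
for x in(-.011,.011):print('x',x,(pix('scene',e+R@[x,0,0])-Ps+.5)*6)
o,d=ray('wrist',300/6-.5+Pw[0],358/6-.5+Pw[1],s)
for q in [(300,268),(312,264),(325,258),(338,250)]:
  o2,d2=ray('scene',q[0]/6-.5+Ps[0],q[1]/6-.5+Ps[1])
  A=np.stack([d,-d2],1);l=np.linalg.lstsq(A,o2-o,rcond=None)[0]
  p=(o+d*l[0]+o2+d2*l[1])/2;print(q,(R.T@(p-e)*1e3).round(1),'gap',np.linalg.norm(o+d*l[0]-o2-d2*l[1])*1e3)
```

```text
-0.011 [290.16952898 273.38099815]
0.011 [328.86051205 255.20600157]
x -0.011 [295.10735185 250.74741383]
x 0.011 [324.21770629 277.90892053]
(300, 268) [-2.9  6.4  0.7] gap 6.0834574207948995
(312, 264) [-1.3  3.1  3.6] gap 1.7875501877929378
(325, 258) [ 0.4 -1.3  6.9] gap 2.5433012517520934
(338, 250) [ 2.  -6.6 10.5] gap 6.487048183957274
```

View pics/scene3raw.png

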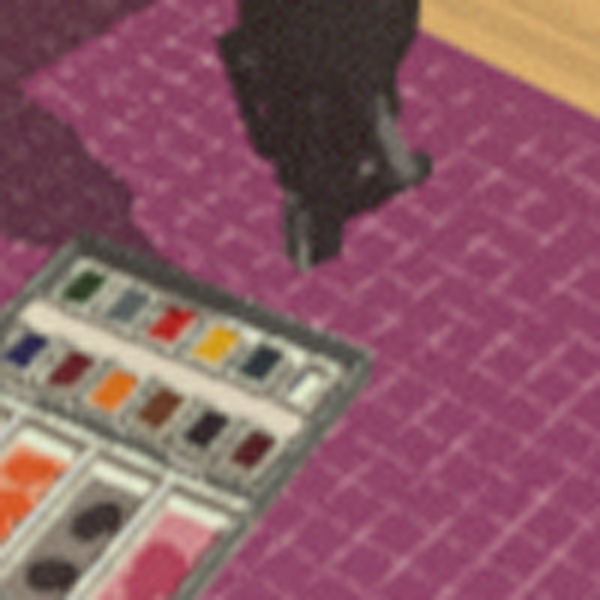

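Run:
```python
from h import *
im=cv2.imread('pics/wrist0.png')
a=cv2.convertScaleAbs(im[240:360,60:500],alpha=1.8,beta=20)
cv2.imwrite('pics/w0z.png',cv2.resize(a,None,fx=1.8,fy=1.8,interpolation=2))
cv2.imwrite('pics/w0l.png',cv2.resize(cv2.convertScaleAbs(im[250:340,100:210],alpha=2,beta=20),None,fx=6,fy=6,interpolation=2))
cv2.imwrite('pics/w0r.png',cv2.resize(cv2.convertScaleAbs(im[250:340,350:460],alpha=2,beta=20),None,fx=6,fy=6,interpolation=2))
```

```text
(no output)
```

View pics/w0l.png

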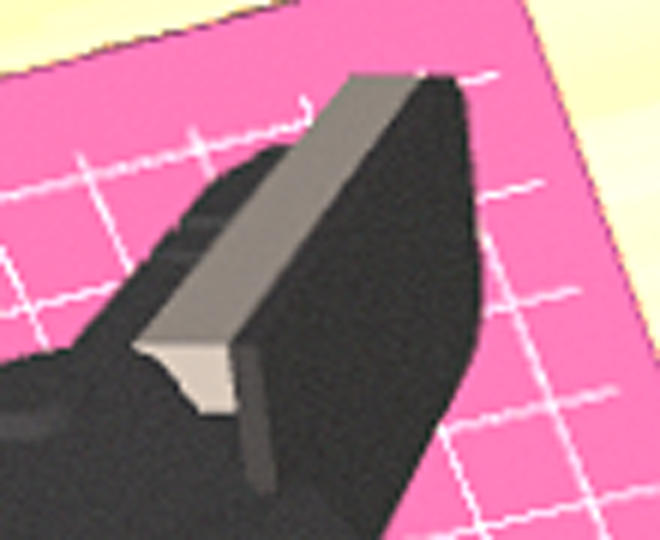

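View pics/w0r.png

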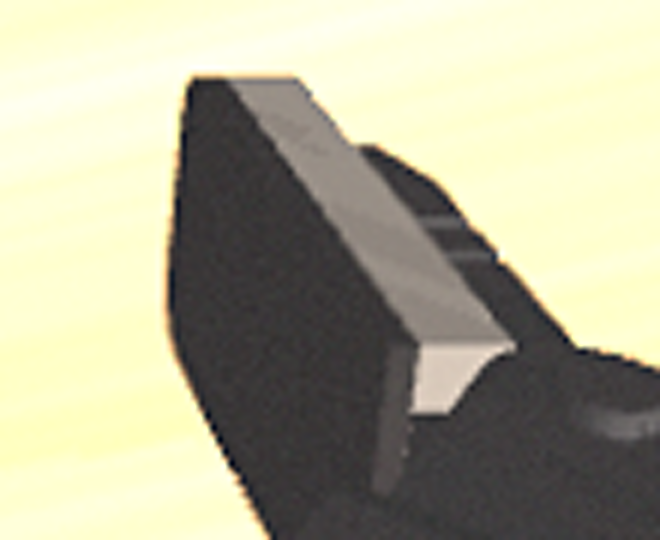

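Run:
```python
from h import *
s=observe();R=s['tool_rot'];e=s['ee_pos']
im=cv2.imread('pics/scene3.png')
Ps=pix('scene',e+R@[0,.025,0]).astype(int)-50
print('pan pred in zoom',(pix('scene',np.array([.4717,-.1242,.0165]))-Ps+.5)*6)
c=pix('scene',e).astype(int);c0=c-[22,22]
a=cv2.resize(cv2.convertScaleAbs(im[c0[1]:c0[1]+40,c0[0]:c0[0]+44],alpha=2.2,beta=10),None,fx=14,fy=14,interpolation=cv2.INTER_CUBIC)
for Y in(-.0125,0,.0125,.025):
  q=(pix('scene',e+R@[0,Y,0])-c0+.5)*14;cv2.circle(a,tuple(q.astype(int)),3,(0,255,0),-1)
cv2.imwrite('pics/s3tip.png',a)
# jar check: rim & base heights
print('jar top view base guess',pt('top',261,165,.003),pt('top',261,150,.098))
```

```text
pan pred in zoom [304.77812772 375.6806729 ]
jar top view base guess [0.75507426 0.00088187 0.003     ] [ 7.71072114e-01 -1.87391773e-04  9.80000000e-02]
```

View pics/s3tip.png

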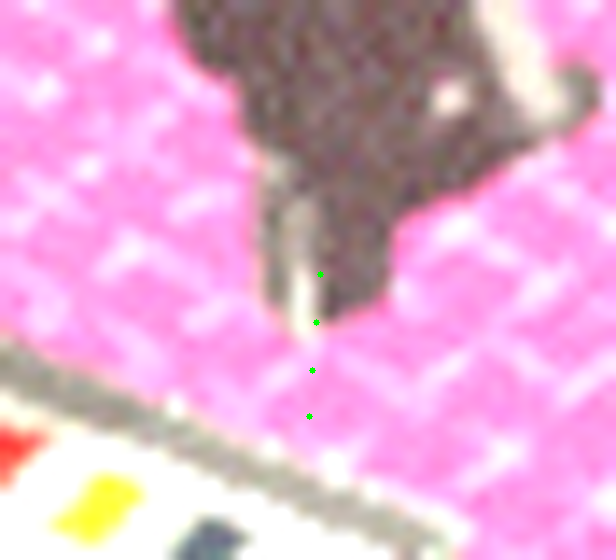

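View pics/scene3.png

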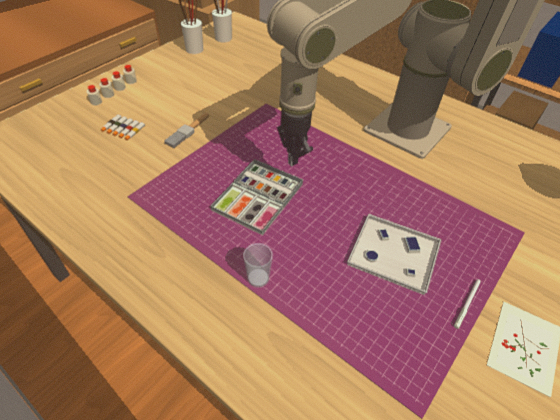

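>>> apply_moves --pt "0 0.8 0.1 0 0 0 -1" --pt "0 0.8 0 0 0 0 -1" --pt "0 0.8 0 0 0 0 -1" --pt "0 0 0 0 0 0 -1" --pt "0 0 0 0 0 0 -1" --pt "0 0 0 0 0 0 -1"

```text
time: 4.53
ee_pos: [0.4706, -0.1245, 0.0617]
tool_rot: [[0.262, -0.001, -0.965], [0.965, 0.0, 0.262], [0.0, -1.0, 0.001]]
contact_force: [0.2, 0.1, 0.8]
grip_width: -0.0001
```

```bash
python3 -c "
from look import *
look(4,('scene','wrist'),ys=(-.01,0,.025))"
```

```text
scene 4.5333 [ 0.4706 -0.1245  0.0617] [-0.001  0.    -1.   ] [0.21981022 0.10905035 0.77401374]
wrist 4.5833 [ 0.4709 -0.1246  0.0621] [ 0.  0. -1.] [ 0.64638805 -0.1700123  -0.2990904 ]
```

View pics/scene4z.png

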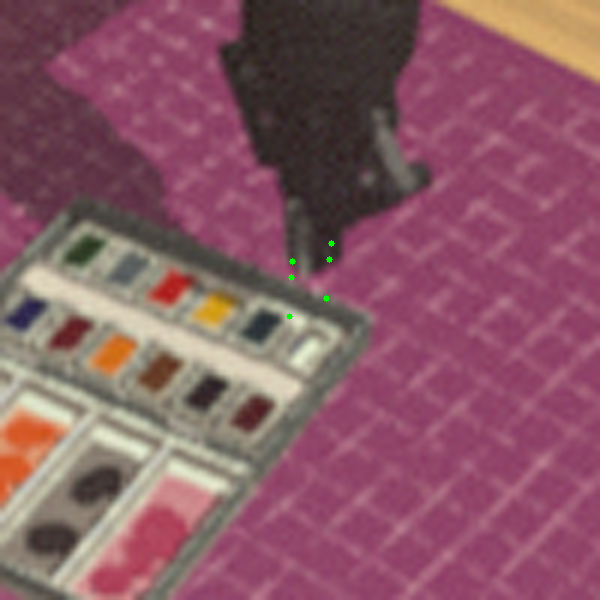

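View pics/wrist4z.png

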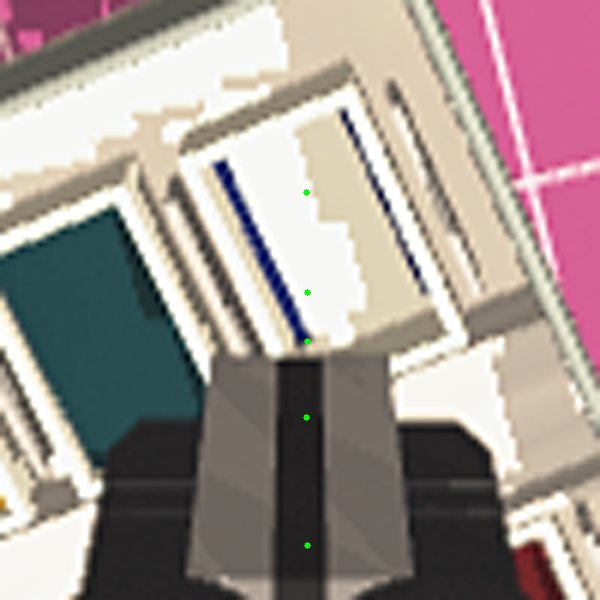

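>>> apply_moves --pt "0 0.4 0 0 0 0 -1" --pt "0 0.4 0 0 0 0 -1" --pt "0 0.4 0 0 0 0 -1" --pt "0 0 0 0 0 0 -1" --pt "0 0 0 0 0 0 -1" --pt "0 0 0 0 0 0 -1"

```text
time: 5.13
ee_pos: [0.4707, -0.1245, 0.0499]
tool_rot: [[0.262, -0.0, -0.965], [0.965, 0.0, 0.262], [0.0, -1.0, 0.0]]
contact_force: [0.5, -0.6, 0.4]
grip_width: -0.0001
```

```bash
python3 -c "
from look import *
look(5,('scene','wrist'),ys=(-.01,0,.025))"
```

```text
scene 5.1333 [ 0.4707 -0.1245  0.0499] [-0.  0. -1.] [ 0.53072107 -0.62281332  0.36329122]
wrist 5.1833 [ 0.4709 -0.1246  0.0501] [ 0. -0. -1.] [-0.26551258  0.19801344  0.82989645]
```

View pics/scene5raw.png

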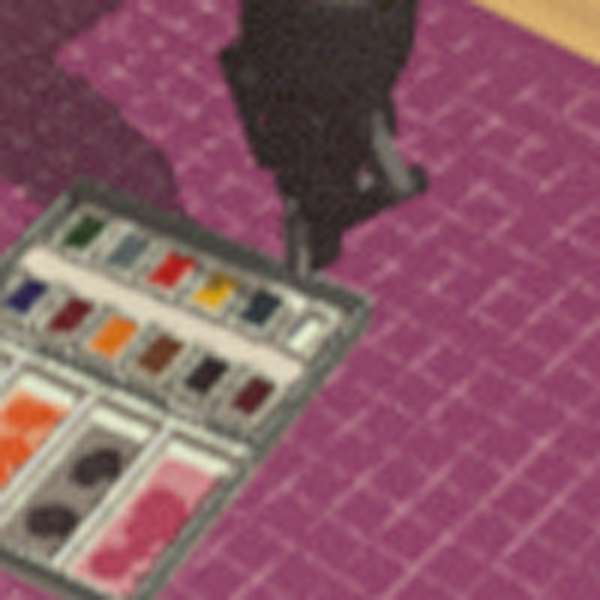

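View pics/wrist5.png

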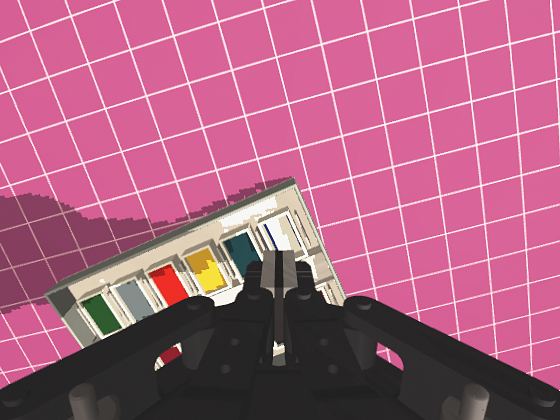

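>>> apply_moves --pt "0 0.3 -0.05 0 0 0 -1" --pt "0 0.3 -0.05 0 0 0 -1" --pt "0 0 0 0 0 0 -1" --pt "0 0 0 0 0 0 -1"

```text
time: 5.57
ee_pos: [0.4715, -0.1247, 0.0436]
tool_rot: [[0.262, -0.001, -0.965], [0.965, 0.0, 0.262], [0.0, -1.0, 0.001]]
contact_force: [-0.2, 0.1, 0.5]
grip_width: 0.0002
```

>>> apply_moves --pt "0 0.3 0 0 0 0 -1" --pt "0 0.4 0 0 0 0 -1" --pt "0 0 0 0 0 0 -1" --pt "0 0 0 0 0 0 -1" --pt "0 0 0 0 0 0 -1"

```text
time: 5.98
ee_pos: [0.4717, -0.1248, 0.0369]
tool_rot: [[0.262, -0.0, -0.965], [0.965, 0.0, 0.262], [0.0, -1.0, 0.0]]
contact_force: [-0.3, -0.1, -0.2]
grip_width: -0.0003
```

```bash
python3 -c "
from look import *
look(6,('scene','wrist'),ys=(-.01,0,.025))
print(observe()['joint_efforts'].round(2))"
```

```text
scene 5.9833 [ 0.4717 -0.1248  0.0369] [-0.  0. -1.] [-0.28668835 -0.05050945 -0.24358664]
wrist 6.0333 [ 0.4718 -0.1248  0.037 ] [ 0. -0. -1.] [ 0.47956013 -0.10833401 -0.09057294]
[ 0.000e+00 -4.429e+01 -4.372e+01 -0.000e+00  1.000e-02 -0.000e+00]
```

View pics/scene6raw.png

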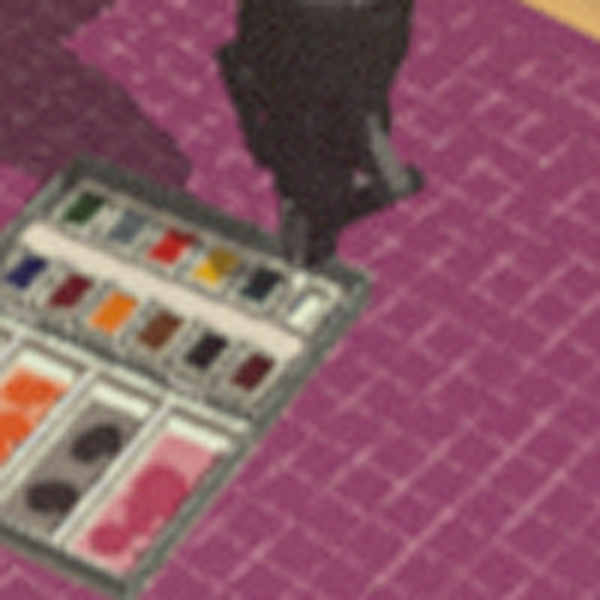

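View pics/wrist6z.png

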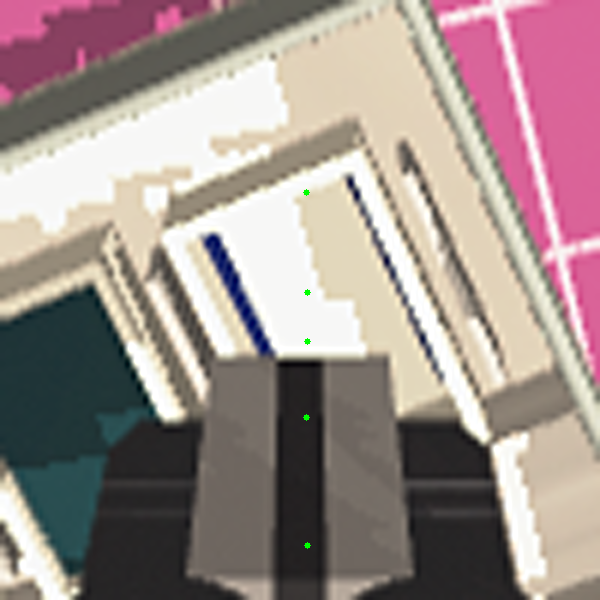

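>>> apply_moves --pt "0 0.2 0 0 0 0 -1" --pt "0 0 0 0 0 0 -1" --pt "0 0 0 0 0 0 -1" --pt "0 0 0 0 0 0 -1" --pt "0 0 0 0 0 0 -1" --pt "0 0 0 0 0 0 -1" --pt "0 0 0 0 0 0 -1" --pt "0 0 0 0 0 0 -1"

```text
time: 6.75
ee_pos: [0.4718, -0.1248, 0.035]
tool_rot: [[0.262, 0.0, -0.965], [0.965, -0.0, 0.262], [-0.0, -1.0, -0.0]]
contact_force: [-0.1, -0.1, -0.6]
grip_width: 0.0002
```

>>> apply_moves --pt "0 0 0 0 0 0 -1" --pt "0 0 0 0 0 0 -1" --pt "0 0 0 0 0 0 -1" --pt "0 0 0 0 0 0 -1" --pt "0 0 0 0 0 0 -1" --pt "0 0 0 0 0 0 -1" --pt "0 0 0 0 0 0 -1" --pt "0 0 0 0 0 0 -1"

```text
time: 7.42
ee_pos: [0.4717, -0.1248, 0.035]
tool_rot: [[0.262, -0.0, -0.965], [0.965, 0.0, 0.262], [0.0, -1.0, 0.0]]
contact_force: [-0.3, 0.2, 0.5]
grip_width: 0.0
```

>>> apply_moves --pt "0 0 0 0 0 0 -1" --pt "0 0 0 0 0 0 -1" --pt "0 0 0 0 0 0 -1" --pt "0 0 0 0 0 0 -1" --pt "0 0 0 0 0 0 -1" --pt "0 0 0 0 0 0 -1" --pt "0 0 0 0 0 0 -1" --pt "0 0 0 0 0 0 -1"

```text
time: 8.08
ee_pos: [0.4718, -0.1248, 0.035]
tool_rot: [[0.262, 0.0, -0.965], [0.965, -0.0, 0.262], [-0.0, -1.0, -0.0]]
contact_force: [0.2, 0.4, 1.0]
grip_width: -0.0001
```

>>> apply_moves --pt "0 0 0 0 0 0 -1" --pt "0 0 0 0 0 0 -1" --pt "0 0 0 0 0 0 -1" --pt "0 0 0 0 0 0 -1" --pt "0 0 0 0 0 0 -1" --pt "0 0 0 0 0 0 -1" --pt "0 0 0 0 0 0 -1" --pt "0 0 0 0 0 0 -1"

```text
time: 8.75
ee_pos: [0.4718, -0.1248, 0.035]
tool_rot: [[0.262, 0.0, -0.965], [0.965, -0.0, 0.262], [-0.0, -1.0, -0.0]]
contact_force: [-0.1, 0.2, 0.2]
grip_width: -0.0
```

>>> apply_moves --pt "0 -1.5 0 0 0 0 -1" --pt "0 -2.5 0 0 0 0 -1" --pt "0 -2.5 0 0 0 0 -1" --pt "0 -2.5 0 0 0 0 -1" --pt "0 -2.5 0 0 0 0 -1" --pt "0 -1.5 0 0 0 0 -1" --pt "0 0 0 0 0 0 -1" --pt "0 0 0 0 0 0 -1"

```text
time: 9.42
ee_pos: [0.4725, -0.1251, 0.1658]
tool_rot: [[0.262, 0.002, -0.965], [0.965, -0.001, 0.262], [-0.0, -1.0, -0.002]]
contact_force: [-0.4, 0.2, -1.2]
grip_width: -0.0001
```

>>> apply_moves --pt "2.77 0 0.9 0 0 0 -1" --pt "2.77 0 0.9 0 0 0 -1" --pt "2.77 0 0.9 0 0 0 -1" --pt "2.77 0 0.9 0 0 0 -1" --pt "2.77 0 0.9 0 0 0 -1" --pt "2.77 0 0.9 0 0 0 -1" --pt "2.77 0 0.9 0 0 0 -1" --pt "2.77 0 0.9 0 0 0 -1"

```text
time: 10.08
ee_pos: [0.4588, 0.1091, 0.1629]
tool_rot: [[0.262, -0.003, -0.965], [0.965, -0.0, 0.262], [-0.001, -1.0, 0.003]]
contact_force: [0.8, 0.2, -0.6]
grip_width: -0.0001
```

>>> apply_moves --pt "2.77 0 0.9 0 0 0 -1" --pt "2.77 0 0.9 0 0 0 -1" --pt "0 0 0 0 0 0 -1" --pt "0 0 0 0 0 0 -1" --pt "0 0 0 0 0 0 -1" --pt "0 0 0 0 0 0 -1" --pt "0 0 0 0 0 0 -1"

```text
time: 10.67
ee_pos: [0.4573, 0.165, 0.1645]
tool_rot: [[0.263, -0.001, -0.965], [0.965, -0.0, 0.263], [-0.001, -1.0, 0.001]]
contact_force: [0.4, 0.7, -0.1]
grip_width: -0.0002
```

Run:
```python
from h import *
s=observe();im=get_image('wrist');cv2.imwrite('pics/w7.png',im)
print(s['time'],s['ee_pos'])
m=((im[...,0].astype(int)-im[...,2])>25).astype(np.uint8)
_,_,st,c=cv2.connectedComponentsWithStats(m)
for a,q in zip(st[1:],c[1:]):
  if a[4]>150: print(a,q,pt('wrist',*q,.0155,s))
  if a[4]>150:
    cn=max(cv2.findContours((m*0+m*(cv2.connectedComponents(m)[1]==cv2.connectedComponents(m)[1][int(q[1]),int(q[0])])).astype(np.uint8),0,2)[0],key=cv2.contourArea)
    b=np.array([pt('wrist',*p,.0155,s)[:2] for p in cn[:,0].astype(float)]);print(cv2.minAreaRect((b*1e3).astype(np.float32)))
```

```text
10.6667 [0.45733553 0.16499731 0.16449814]
[ 330  128   54   49 1379] [356.75562001 151.93836113] [0.44089117 0.24002324 0.0155    ]
((441.1847229003906, 240.1494140625), (40.212276458740234, 26.43231964111328), 43.48076629638672)
[267 180  33  27 485] [282.7443299 192.8371134] [0.45939462 0.16770003 0.0155    ]
((459.54608154296875, 167.70672607421875), (26.531057357788086, 14.926485061645508), 47.797645568847656)
[403 215  20  19 196] [412.49489796 224.01020408] [0.52014167 0.27711158 0.0155    ]
((520.1539306640625, 277.1071472167969), (11.775253295898438, 15.027536392211914), 30.636137008666992)
[303 253  27  27 459] [317.81045752 264.79084967] [0.5369717  0.18182747 0.0155    ]
((536.8650512695312, 182.20704650878906), (28.20870018005371, 21.10561752319336), 13.65604305267334)
```

View pics/w7.png

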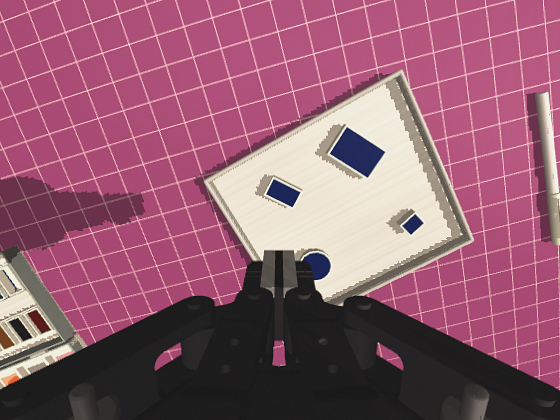

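>>> apply_moves --pt "0.2 2.0 -0.1 0 0 0 -1" --pt "0 2.0 0 0 0 0 -1" --pt "0 2.0 0 0 0 0 -1" --pt "0 2.0 0 0 0 0 -1" --pt "0 1.0 0 0 0 0 -1" --pt "0 0.5 0 0 0 0 -1" --pt "0 0 0 0 0 0 -1" --pt "0 0 0 0 0 0 -1"

```text
time: 11.38
ee_pos: [0.4594, 0.1676, 0.0708]
tool_rot: [[0.262, 0.001, -0.965], [0.965, 0.0, 0.262], [0.0, -1.0, -0.001]]
contact_force: [-0.3, 0.6, 0.6]
grip_width: -0.0005
```

>>> apply_moves --pt "0 1.0 0 0 0 0 -1" --pt "0 0.7 0 0 0 0 -1" --pt "0 0.4 0 0 0 0 -1" --pt "0 0.4 0 0 0 0 -1" --pt "0 0 0 0 0 0 -1" --pt "0 0 0 0 0 0 -1" --pt "0 0 0 0 0 0 -1" --pt "0 0 0 0 0 0 -1"

```text
time: 12.05
ee_pos: [0.4592, 0.1678, 0.0453]
tool_rot: [[0.262, 0.001, -0.965], [0.965, 0.0, 0.262], [0.0, -1.0, -0.001]]
contact_force: [0.3, 1.3, 0.5]
grip_width: 0.0001
```

```bash
python3 -c "
from look import *
look(8,('scene','wrist'),ys=(0,.025))"
```

```text
scene 12.05 [0.4592 0.1678 0.0453] [ 0.001  0.    -1.   ] [0.27894762 1.31816082 0.50155231]
wrist 12.1 [0.4592 0.1678 0.0454] [ 0.001  0.    -1.   ] [-0.18497727 -0.45524132 -0.99492928]
```

View pics/scene8raw.png

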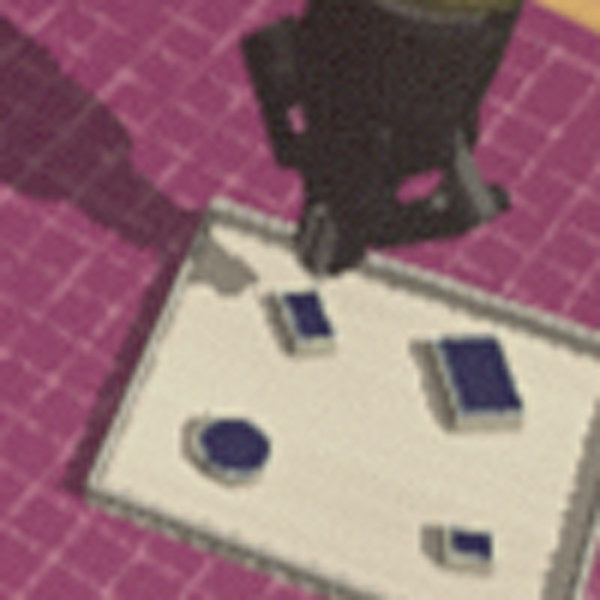

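View pics/wrist8z.png

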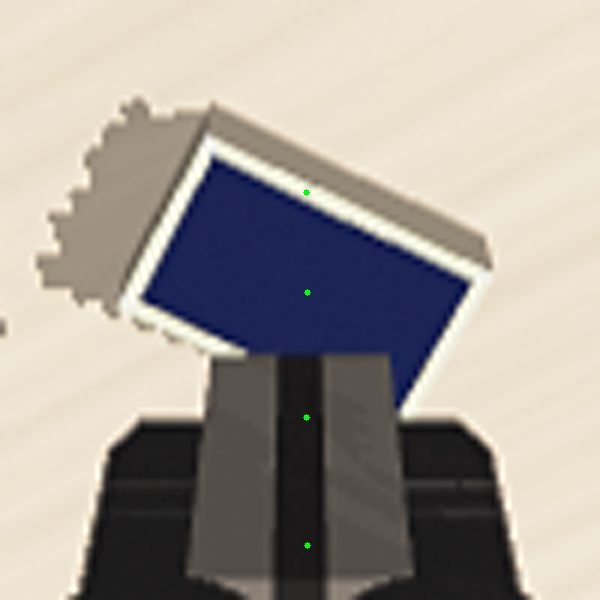

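Run:
```python
from h import *
s=observe();e=s['ee_pos'];R=s['tool_rot']
a=pix('scene',np.array([.4588,.1672,.0165]));P=pix('scene',e+R@[0,.025,0]).astype(int)-50
print('pan',(a-P+.5)*6)
for h in(.02,.03):print(h,(pix('scene',np.array([.4588,.1672,.0165+h]))-P+.5)*6)
for v in([.011,0,0],[-.011,0,0],[0,0,.011],[0,0,-.011]):print(v,(pix('scene',e+R@v)-P+.5)*6)
```

```text
pan [304.37184285 311.12369614]
0.02 [314.5142552  281.68402901]
0.03 [319.69155775 266.65546481]
[0.011, 0, 0] [338.85067045 286.3591183 ]
[-0.011, 0, 0] [301.38328159 253.15110453]
[0, 0, 0.011] [338.4659621  258.40176555]
[0, 0, -0.011] [301.41243403 281.01900926]
```

Run:
```python
from h import *
s=observe();R=s['tool_rot'];e=s['ee_pos']
im=cv2.imread('pics/scene8.png')
P=pix('scene',e+R@[0,.025,0]).astype(int)-50
c0=P+np.array([40,22])
base=cv2.resize(cv2.convertScaleAbs(im[c0[1]:c0[1]+36,c0[0]:c0[0]+36],alpha=1.8,beta=10),None,fx=11,fy=11,interpolation=cv2.INTER_CUBIC)
out=[]
off=np.array([0,.8])
for Y in(-.002,-.014):
  a=base.copy()
  q=[((pix('scene',e+R@[x,Y,z])+off-c0+.5)*11).astype(int) for x,z in((-.011,-.011),(.011,-.011),(.011,.011),(-.011,.011))]
  cv2.polylines(a,[np.array(q)],True,(0,255,0),1);out.append(a)
cv2.imwrite('pics/s8tip.png',np.hstack(out))
```

```text
(no output)
```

View pics/s8tip.png

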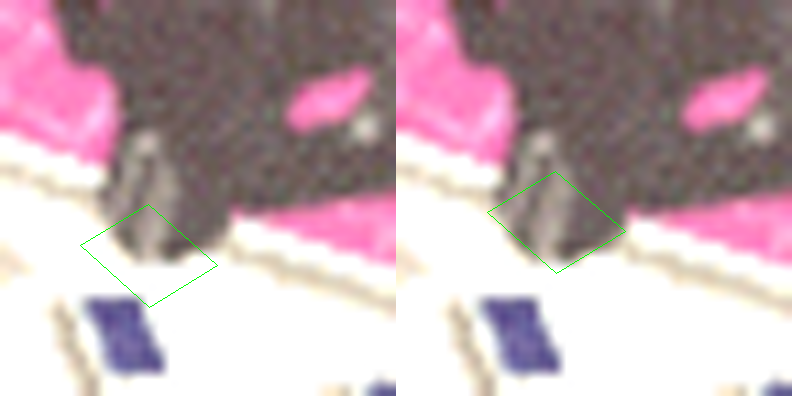

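>>> apply_moves --pt "0 -1.5 0 0 0 0 -1" --pt "0 -2.5 0 0 0 0 -1" --pt "0 -2.5 0 0 0 0 -1" --pt "0 -2.5 0 0 0 0 -1" --pt "0 -2.0 0 0 0 0 -1" --pt "0 -1.0 0 0 0 0 -1" --pt "0 0 0 0 0 0 -1" --pt "0 0 0 0 0 0 -1"

```text
time: 12.82
ee_pos: [0.459, 0.1678, 0.1648]
tool_rot: [[0.262, 0.001, -0.965], [0.965, 0.0, 0.262], [0.0, -1.0, -0.001]]
contact_force: [-0.9, -0.2, -0.1]
grip_width: -0.0001
```

>>> apply_moves --pt "-2.78 0 -0.88 0 0 0 -1" --pt "-2.78 0 -0.88 0 0 0 -1" --pt "-2.78 0 -0.88 0 0 0 -1" --pt "-2.78 0 -0.88 0 0 0 -1" --pt "-2.78 0 -0.88 0 0 0 -1" --pt "-2.78 0 -0.88 0 0 0 -1" --pt "-2.78 0 -0.88 0 0 0 -1" --pt "-2.78 0 -0.88 0 0 0 -1"

```text
time: 13.48
ee_pos: [0.4672, -0.0664, 0.1626]
tool_rot: [[0.262, -0.003, -0.965], [0.965, 0.001, 0.262], [-0.0, -1.0, 0.003]]
contact_force: [1.2, 0.2, -0.5]
grip_width: -0.0002
```

>>> apply_moves --pt "-2.78 0 -0.88 0 0 0 -1" --pt "-2.78 0 -0.88 0 0 0 -1" --pt "0 0 0 0 0 0 -1" --pt "0 0 0 0 0 0 -1" --pt "0 0 0 0 0 0 -1" --pt "0 0 0 0 0 0 -1" --pt "0 0 0 0 0 0 -1"

```text
time: 14.07
ee_pos: [0.4708, -0.1224, 0.1644]
tool_rot: [[0.26, -0.001, -0.966], [0.966, 0.001, 0.26], [0.0, -1.0, 0.001]]
contact_force: [0.2, 0.7, -0.5]
grip_width: 0.0
```

>>> apply_moves --pt "0 2.0 0 0 0 0 -1" --pt "0 2.5 0 0 0 0 -1" --pt "0 2.5 0 0 0 0 -1" --pt "0 2.5 0 0 0 0 -1" --pt "0 1.5 0 0 0 0 -1" --pt "0 1.0 0 0 0 0 -1" --pt "0 0 0 0 0 0 -1" --pt "0 0 0 0 0 0 -1"

```text
time: 14.73
ee_pos: [0.4711, -0.1231, 0.0452]
tool_rot: [[0.261, -0.0, -0.965], [0.965, 0.0, 0.261], [0.0, -1.0, 0.0]]
contact_force: [0.1, -0.3, 0.2]
grip_width: -0.0
```

>>> apply_moves --pt "0 0.5 0 0 0 0 -1" --pt "0 0.5 0 0 0 0 -1" --pt "0 0 0 0 0 0 -1" --pt "0 0 0 0 0 0 -1" --pt "0 0 0 0 0 0 -1" --pt "0 0 0 0 0 0 -1"

```text
time: 15.23
ee_pos: [0.4713, -0.1237, 0.0354]
tool_rot: [[0.262, 0.001, -0.965], [0.965, -0.0, 0.262], [-0.0, -1.0, -0.001]]
contact_force: [0.4, 0.1, -0.6]
grip_width: 0.0002
```

```bash
cat > tip.py <<'E'
from h import *
def tip(k,pan,Ys):
  s=observe();R=s['tool_rot'];e=s['ee_pos'];print(s['time'],e,s['contact_force'])
  im=get_image('scene');cv2.imwrite(f'pics/scene{k}.png',im)
  c0=pix('scene',np.array(pan)).astype(int)-[20,30];f=10
  b=cv2.resize(cv2.convertScaleAbs(im[c0[1]:c0[1]+48,c0[0]:c0[0]+39],alpha=1.6,beta=10),None,fx=f,fy=f,interpolation=cv2.INTER_CUBIC);o=[]
  for Y in Ys:
    a=b.copy()
    q=[((pix('scene',e+R@[x,Y,z])+[0,1.2]-c0+.5)*f).astype(int) for x,z in((-.011,-.011),(.011,-.011),(.011,.011),(-.011,.011))]
    cv2.polylines(a,[np.array(q)],True,(0,255,0),1)
    q=((pix('scene',np.array(pan))+[0,1.2]-c0+.5)*f).astype(int);cv2.circle(a,tuple(q),3,(0,255,0),-1);o.append(a)
  cv2.imwrite(f'pics/tip{k}.png',np.hstack(o))
E
python3 -c "
from tip import *
tip(9,[.4717,-.1243,.0165],(-.007,-.014))"
```

```text
15.2333 [ 0.47130624 -0.12371011  0.03536358] [ 0.44766297  0.12636964 -0.6211575 ]
```

View pics/tip9.png

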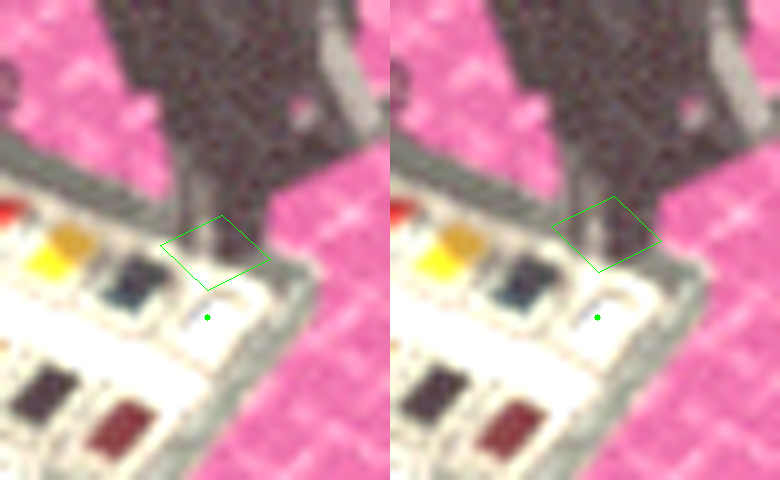

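>>> apply_moves --pt "0 0.4 0 0 0 0 -1" --pt "0 0.4 0 0 0 0 -1" --pt "0 0 0 0 0 0 -1" --pt "0 0 0 0 0 0 -1"

```text
time: 15.62
ee_pos: [0.4705, -0.1234, 0.0264]
tool_rot: [[0.262, -0.001, -0.965], [0.965, 0.0, 0.262], [0.0, -1.0, 0.001]]
contact_force: [0.0, 0.0, 0.9]
grip_width: -0.0
```

>>> apply_moves --pt "0 0.2 0 0 0 0 -1" --pt "0 0.3 0 0 0 0 -1" --pt "0 0 0 0 0 0 -1" --pt "0 0 0 0 0 0 -1" --pt "0 0 0 0 0 0 -1"

```text
time: 16.03
ee_pos: [0.471, -0.1236, 0.022]
tool_rot: [[0.262, -0.0, -0.965], [0.965, 0.0, 0.262], [-0.0, -1.0, 0.0]]
contact_force: [-0.1, 0.8, 0.2]
grip_width: 0.0002
```

```bash
python3 -c "
from tip import *
tip(10,[.4717,-.1243,.0165],(-.007,-.014))
cv2.imwrite('pics/w10.png',get_image('wrist')[180:330,180:380].repeat(3,0).repeat(3,1))"
```

```text
16.0333 [ 0.47101392 -0.12356509  0.02195103] [-0.07139643  0.78557622  0.19887553]
```

View pics/tip10.png

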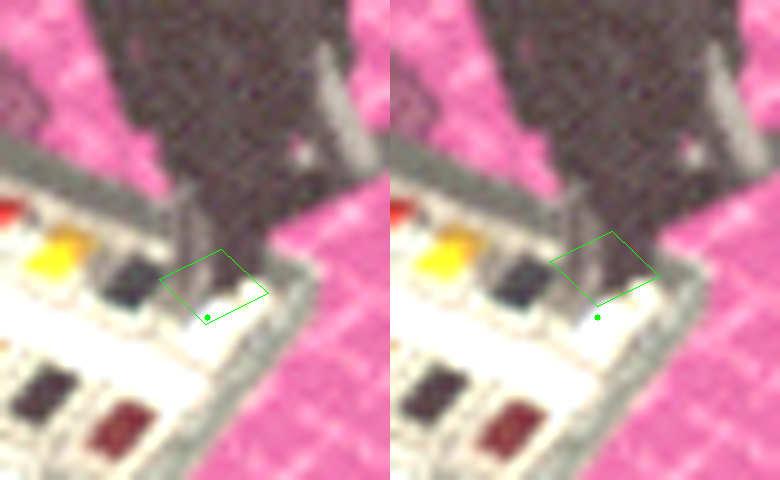

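View pics/w10.png

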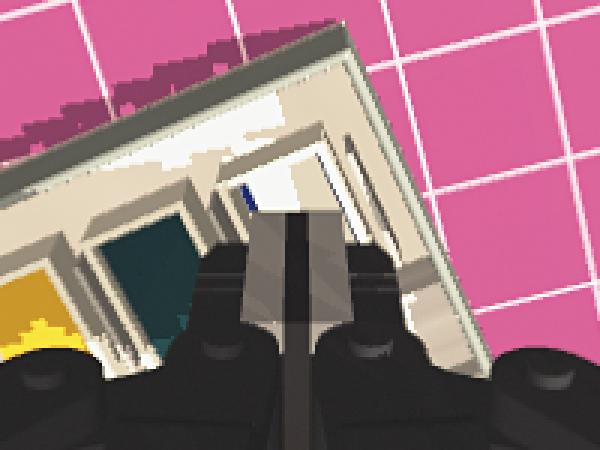

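>>> apply_moves --pt "0 0 0 0 0 0 -1" --pt "0 0 0 0 0 0 -1" --pt "0 0 0 0 0 0 -1" --pt "0 0 0 0 0 0 -1" --pt "0 0 0 0 0 0 -1" --pt "0 0 0 0 0 0 -1" --pt "0 0 0 0 0 0 -1" --pt "0 0 0 0 0 0 -1"

```text
time: 16.8
ee_pos: [0.471, -0.1236, 0.022]
tool_rot: [[0.262, -0.0, -0.965], [0.965, 0.0, 0.262], [0.0, -1.0, 0.0]]
contact_force: [0.4, 0.3, -0.3]
grip_width: 0.0
```

>>> apply_moves --pt "0 0 0 0 0 0 -1" --pt "0 0 0 0 0 0 -1" --pt "0 0 0 0 0 0 -1" --pt "0 0 0 0 0 0 -1" --pt "0 0 0 0 0 0 -1" --pt "0 0 0 0 0 0 -1" --pt "0 0 0 0 0 0 -1" --pt "0 0 0 0 0 0 -1"

```text
time: 17.47
ee_pos: [0.4711, -0.1236, 0.022]
tool_rot: [[0.262, 0.0, -0.965], [0.965, -0.0, 0.262], [-0.0, -1.0, -0.0]]
contact_force: [-0.3, 0.7, -0.2]
grip_width: 0.0004
```

>>> apply_moves --pt "0 0 0 0 0 0 -1" --pt "0 0 0 0 0 0 -1" --pt "0 0 0 0 0 0 -1" --pt "0 0 0 0 0 0 -1" --pt "0 0 0 0 0 0 -1" --pt "0 0 0 0 0 0 -1" --pt "0 0 0 0 0 0 -1" --pt "0 0 0 0 0 0 -1"

```text
time: 18.13
ee_pos: [0.4711, -0.1236, 0.022]
tool_rot: [[0.262, -0.0, -0.965], [0.965, -0.0, 0.262], [-0.0, -1.0, 0.0]]
contact_force: [-0.9, 0.4, 0.4]
grip_width: -0.0003
```

>>> apply_moves --pt "0 0 0 0 0 0 -1" --pt "0 0 0 0 0 0 -1" --pt "0 0 0 0 0 0 -1" --pt "0 0 0 0 0 0 -1" --pt "0 0 0 0 0 0 -1" --pt "0 0 0 0 0 0 -1" --pt "0 0 0 0 0 0 -1" --pt "0 0 0 0 0 0 -1"

```text
time: 18.8
ee_pos: [0.4711, -0.1236, 0.022]
tool_rot: [[0.262, 0.0, -0.965], [0.965, 0.0, 0.262], [0.0, -1.0, -0.0]]
contact_force: [0.9, -0.7, 0.2]
grip_width: -0.0001
```

>>> apply_moves --pt "0 -1.5 0 0 0 0 -1" --pt "0 -2.5 0 0 0 0 -1" --pt "0 -2.5 0 0 0 0 -1" --pt "0 -2.5 0 0 0 0 -1" --pt "0 -2.5 0 0 0 0 -1" --pt "0 -2.0 0 0 0 0 -1" --pt "0 -0.5 0 0 0 0 -1" --pt "0 0 0 0 0 0 -1"

```text
time: 19.47
ee_pos: [0.4724, -0.1241, 0.164]
tool_rot: [[0.262, 0.004, -0.965], [0.965, -0.001, 0.262], [-0.0, -1.0, -0.004]]
contact_force: [0.4, 0.1, 0.1]
grip_width: 0.0001
```

>>> apply_moves --pt "2.78 0 0.88 0 0 0 -1" --pt "2.78 0 0.88 0 0 0 -1" --pt "2.78 0 0.88 0 0 0 -1" --pt "2.78 0 0.88 0 0 0 -1" --pt "2.78 0 0.88 0 0 0 -1" --pt "2.78 0 0.88 0 0 0 -1" --pt "2.78 0 0.88 0 0 0 -1" --pt "2.78 0 0.88 0 0 0 -1"

```text
time: 20.13
ee_pos: [0.4599, 0.1107, 0.1599]
tool_rot: [[0.262, -0.003, -0.965], [0.965, -0.0, 0.262], [-0.001, -1.0, 0.003]]
contact_force: [1.6, 0.3, -0.1]
grip_width: -0.0001
```

>>> apply_moves --pt "2.78 0 0.88 0 0 0 -1" --pt "2.78 0 0.88 0 0 0 -1" --pt "0 0 0 0 0 0 -1" --pt "0 0 0 0 0 0 -1" --pt "0 0 0 0 0 0 -1" --pt "0 0 0 0 0 0 -1" --pt "0 0 0 0 0 0 -1"

```text
time: 20.72
ee_pos: [0.4588, 0.1666, 0.1615]
tool_rot: [[0.263, -0.001, -0.965], [0.965, -0.0, 0.263], [-0.001, -1.0, 0.001]]
contact_force: [-0.9, -0.1, 0.4]
grip_width: 0.0002
```

Down 13.9 cm in stages (command height 0.162 → 0.023).

>>> apply_moves --pt "0 2.0 0 0 0 0 -1" --pt "0 2.5 0 0 0 0 -1" --pt "0 2.5 0 0 0 0 -1" --pt "0 2.0 0 0 0 0 -1" --pt "0 1.5 0 0 0 0 -1" --pt "0 1.0 0 0 0 0 -1" --pt "0 0 0 0 0 0 -1" --pt "0 0 0 0 0 0 -1"

```text
time: 21.38
ee_pos: [0.4588, 0.1672, 0.047]
tool_rot: [[0.263, -0.001, -0.965], [0.965, -0.0, 0.263], [-0.0, -1.0, 0.001]]
contact_force: [1.4, 0.9, 0.3]
grip_width: -0.0001
```

>>> apply_moves --pt "0 0.7 0 0 0 0 -1" --pt "0 0.5 0 0 0 0 -1" --pt "0 0.4 0 0 0 0 -1" --pt "0 0 0 0 0 0 -1" --pt "0 0 0 0 0 0 -1" --pt "0 0 0 0 0 0 -1"

```text
time: 21.88
ee_pos: [0.459, 0.1679, 0.0312]
tool_rot: [[0.262, 0.0, -0.965], [0.965, 0.0, 0.262], [0.0, -1.0, -0.0]]
contact_force: [0.2, 0.4, 0.8]
grip_width: 0.0001
```

```bash
python3 -c "
from tip import *
tip(11,[.4590,.1674,.0165],(-.007,-.014))"
```

```text
21.8833 [0.45901948 0.16785883 0.03122018] [0.16749839 0.37570359 0.78197211]
```

View pics/tip11.png

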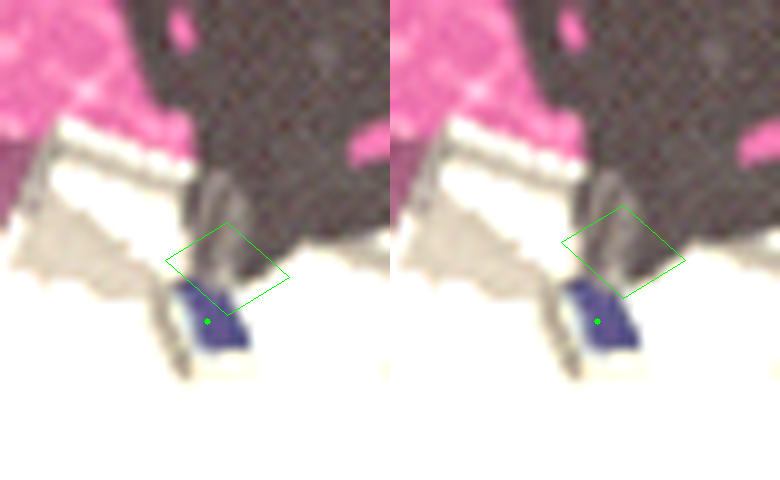

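>>> apply_moves --pt "0 0.3 0 0 0 0 -1" --pt "0 0.3 0 0 0 0 -1" --pt "0 0.3 0 0 0 0 -1" --pt "0 0 0 0 0 0 -1" --pt "0 0 0 0 0 0 -1" --pt "0 0 0 0 0 0 -1"

```text
time: 22.43
ee_pos: [0.4588, 0.1677, 0.0219]
tool_rot: [[0.262, -0.0, -0.965], [0.965, -0.0, 0.262], [-0.0, -1.0, 0.0]]
contact_force: [1.0, 0.1, -0.6]
grip_width: 0.0002
```

>>> apply_moves --pt "0 0 0 0 0 0 -1" --pt "0 0 0 0 0 0 -1" --pt "0 0 0 0 0 0 -1" --pt "0 0 0 0 0 0 -1" --pt "0 0 0 0 0 0 -1" --pt "0 0 0 0 0 0 -1" --pt "0 0 0 0 0 0 -1" --pt "0 0 0 0 0 0 -1"

```text
time: 23.1
ee_pos: [0.4589, 0.1678, 0.022]
tool_rot: [[0.262, 0.0, -0.965], [0.965, 0.0, 0.262], [0.0, -1.0, 0.0]]
contact_force: [0.2, -0.9, 0.7]
grip_width: -0.0002
```

```bash
python3 -c "
from tip import *
tip(12,[.4590,.1674,.0165],(-.007,-.014))
cv2.imwrite('pics/w12.png',get_image('wrist')[180:330,180:380].repeat(3,0).repeat(3,1))"
```

```text
23.1 [0.45887982 0.16775152 0.02200388] [ 0.23527922 -0.9141525   0.7363938 ]
```

View pics/tip12.png

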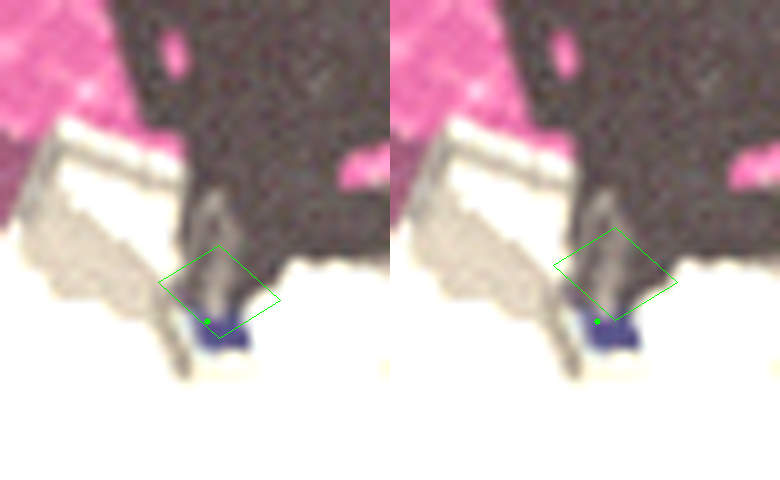

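View pics/w12.png

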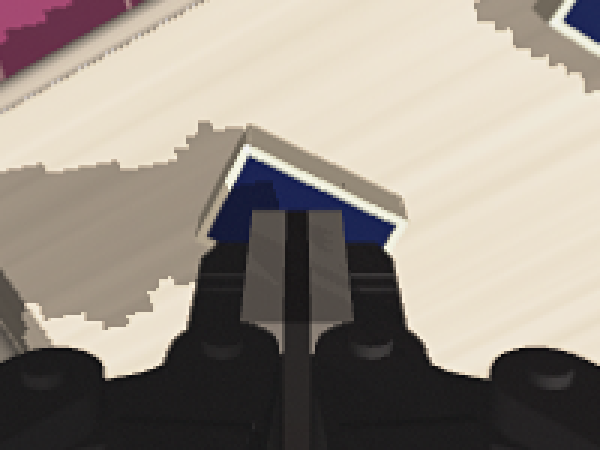

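The -14 mm tip outline fits again, with about 20 mm of clearance above the full pan. I'll finish the hold here.

>>> apply_moves --pt "0 0 0 0 0 0 -1" --pt "0 0 0 0 0 0 -1" --pt "0 0 0 0 0 0 -1" --pt "0 0 0 0 0 0 -1" --pt "0 0 0 0 0 0 -1" --pt "0 0 0 0 0 0 -1" --pt "0 0 0 0 0 0 -1" --pt "0 0 0 0 0 0 -1"

```text
time: 23.87
ee_pos: [0.4589, 0.1678, 0.022]
tool_rot: [[0.262, 0.0, -0.965], [0.965, 0.0, 0.262], [0.0, -1.0, -0.0]]
contact_force: [1.2, -0.1, -0.4]
grip_width: 0.0
```

>>> apply_moves --pt "0 0 0 0 0 0 -1" --pt "0 0 0 0 0 0 -1" --pt "0 0 0 0 0 0 -1" --pt "0 0 0 0 0 0 -1" --pt "0 0 0 0 0 0 -1" --pt "0 0 0 0 0 0 -1" --pt "0 0 0 0 0 0 -1" --pt "0 0 0 0 0 0 -1"

```text
time: 24.53
ee_pos: [0.4589, 0.1678, 0.022]
tool_rot: [[0.262, 0.0, -0.965], [0.965, 0.0, 0.262], [0.0, -1.0, -0.0]]
contact_force: [-0.2, 0.0, 0.4]
grip_width: -0.0002
```

>>> apply_moves --pt "0 0 0 0 0 0 -1" --pt "0 0 0 0 0 0 -1" --pt "0 0 0 0 0 0 -1" --pt "0 0 0 0 0 0 -1" --pt "0 0 0 0 0 0 -1" --pt "0 0 0 0 0 0 -1" --pt "0 0 0 0 0 0 -1" --pt "0 0 0 0 0 0 -1"

```text
time: 25.2
ee_pos: [0.4589, 0.1678, 0.022]
tool_rot: [[0.262, -0.0, -0.965], [0.965, -0.0, 0.262], [-0.0, -1.0, 0.0]]
contact_force: [0.7, 0.5, 0.2]
grip_width: -0.0001
```

```bash
python3 -c "
from bench import *
s=observe();print(s['time'],s['ee_pos'],s['contact_force']);print(sign_off())"
```

```text
25.2 [0.45885691 0.16777513 0.02198466] [0.69178656 0.50334768 0.18948855]
the job is handed in; nothing more can be done
None
```

I pointed with the fingers shut at the used-up pan and held there about 2.7 s. I then pointed at the fresh full pan, held about 2.7 s, and handed the job in at 25.2 s still pointing at it. The used-up pan is the empty white one at the tin's x = -26, y = +62.5 mm; the fresh full pan's paint measures about 26.5 x 15 mm, which fits a 30 x 19 mm cup.

- **Disagreement in the tool data:** the fingertips did not match the stated 25 mm ahead of the TCP. The scene and wrist cameras both put them about 14 mm behind it. I trusted the cameras. The TCP went low enough that tips 25 mm ahead would have struck the pan, and no contact force appeared.
- **Extra visit:** because of this, my first hold over the used pan, about 2.7 s with the TCP at z = 0.035, was about 32 mm above it. I had also briefly come down over the fresh pan, to about 43 mm. I then went back and did the used pan again before the final pointing, so the used pan was visited twice.
- **Last checks:** at both final holds the TCP was at z = 0.022, which puts the tips about 20 mm above the pan, good to a few mm. Sideways they were within about 1 mm of my estimate of each pan's middle, but camera estimates of the pan middles differed by up to about 2 mm. The contact force stayed at noise level, under about 2 N, and I saw no sign that anything was touched or moved.

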